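# Slide a flat scraper to the shelf edge, pick it up and put it in the tool tray

## Robot

A 6-joint arm with a two-finger parallel gripper is mounted at the origin on the work surface. World frame = base frame: x ahead of the robot, y to its left, z up, the work surface at z = 0. Lengths are in m, angles in rad, forces in N, time in s.
With the tool pointing down it reaches from about 0.35 to 0.925 m from the base axis. Payload 6.4 kg.
Tool frame: the origin (TCP) lies on the centre line of the jaws, within the pads' length; the fingertips stand 25 mm ahead of it and the grasp point (between the pads) lies 6 mm ahead of it (manip.tip_extent is the z of the fingertips in the tool frame, in m); z points along the fingers, y is the direction in which the jaws open and shut (so a half turn about z gives the same grasp; the last joint's range is limited). The gripper opens to 85 mm and grips with 20 to 120 N. Pads are 22 mm wide; open, the fingers measure 114 mm over their backs; the gripper's body (76 mm by 85 mm) begins 54 mm behind the grasp point. The pads swing forward as they close: fully open they stand 13 mm farther back than shut.
Start: joints at [1.001, 0.245, 1.558, -0, 1.339, -0.174], TCP at [0.251, 0.6, 0.229] pointing down, gripper open.
Joint ranges: [-3.13, 3.13], [-1.02, 2.26], [0.13, 2.54], [-0.95, 4.09], [0.21, 2.88], [-2.74, 2.74]. Speed limits (rad/s): [2.57, 2.57, 3.14, 3.14, 3.14, 3.14].

## Interface

Orientations are given as a unit quaternion [x, y, z, w].
In Python, from plant import manip gives the robot as it stands.
- The arm moves only by the tool step_arm, never from a script. Its argument "motion" is a list of rows, each a list of 3 entries, a list of its own where there are three numbers: the shift along the world's x, y, z each as a share of 0.02 m, from -1 to 1, then the turn, a rotation vector about the world's x, y, z each as a share of 6 degrees, from -1 to 1, then the opening, from 0 (shut) to 1 (fully open). A call has exactly 10 rows; each row shifts and turns the commanded pose from where the row before left it; what a row does not reach is not made up. A row lasts 1/12 s, in which the tool goes at most 41.7 mm and 7.16 degrees, less where a joint would pass 70% of its speed; a pose out of reach is approached as far as the arm can. A call with a number of a shift or a turn outside -1 to 1 is refused whole. A call with a gripper value outside its range is refused whole. The fingers move at their own pace and stop on an object; "newtons" is the grip in N (left out, the last holds). Time passes only in rows, so rows that do not move let the fingers close, or fill a call up. It gives the time, the measured TCP pose, the force and the opening at its end, in the units of the state.
- manip.state(): the state, without advancing time (a new reading comes with each control period).
- manip.capture(name): name is "side" or "top" or "wrist"; returns a dict with "pixels" (384x512x3 uint8, blue, green, red), "fx", "fy", "cx", "cy" (pixels), "dist" ([k1, k2, p1, p2, k3] as OpenCV has them; the pictures are not rectified), "eye" and "orientation" of the camera in the world. Camera axes: x right, y up, looking along -z (the intrinsics and any distortion apply to the point x, -y, -z); pixel columns grow to the right and rows downward; lengths in m; the calibration is good to about 2 mm. A picture is of the moment at which its call begins. There is no depth.
- manip.finish_job(): hands the job in, once; it reports no verdict.
Trained networks look in a picture, given as the dict that the camera call returned (one of the last four; its "shot" number tells which), for a name from the list of things; names that differ only in an ending like _2 or _b are one class to them, and where a whole thing is asked for, a point or a joint stands for the part that bears it (a point fixed in the world has none). Each returns a list of dicts, best first, with "conf" (0 to 1); they miss things now and then, are a little off and sometimes report something else, mostly with a low value. They report only what shows in the picture. A call takes as long as a camera call.
- manip.cut_out(target, picture): "region" (384x512 bool, what is visible of it) and "at" ([row, column] in pixels, amid what is visible of it).
The state is a dict: "clock": time; "q": joint angles; "joint_velocities": joint speeds; "effort": joint torques, N m; "position": TCP position; "tool_rot": TCP orientation; "ft_force": force on the tool from outside, world axes, zero at the start; "wrist_torque": the same for the moment, N m; "width": finger opening in m.
Only numpy, scipy, OpenCV 4.12 (cv2) and the standard library are available. Lean on these libraries where they do the work, as an engineer would, in place of code of your own. Each camera call takes 0.05 s, during which the arm holds its last target.

## Task

The flat scraper lies on the low plywood shelf and is too thin to pick up cleanly there: slide it until about half of its handle juts out over the shelf's front edge, then pick it up by the handle and lift it clear of the shelf. Lay it flat in the wide, empty compartment of the white tool tray and let go, leaving everything else where it is.

Things in the scene. Friction and masses are not known exactly. Their poses are not given: they have to be found in the camera images.
- scraper: black one-piece plastic scraper, a flat plate 160 mm long, 2 mm thick all over, about 50 g. Origin at half length on the underside, z up, +x to the blade. Handle 28 mm wide, x -80 mm (round end) to +12 mm, widening to the 70 mm blade at x +30 to +80 mm. Balances at x +18 mm. Starts flat on the shelf, handle towards its front edge, up to 0.45 rad askew. Slides when pressed down and drawn along
- scraper_handle_end (a point): rounded free end of the scraper's handle (x = -80 mm of the scraper), at half thickness
- scraper_handle (a point): middle of the scraper's handle (x = -34 mm of the scraper), at half thickness
- scraper_blade_end (a point): middle of the scraper's blade edge (x = +80 mm of the scraper), at half thickness
- riser: low plywood shelf, fixed on the wooden base left or right of the middle: board 240 mm deep (x), 360 mm wide (y), 12 mm thick, top 90 mm above the base, on side panels at y +-160 mm set 10 mm back from the front; otherwise open below the front edge. Origin on the base under the board's centre; z up, -x towards the front edge, which faces the robot
- riser_front (a point): middle of the shelf's front edge, on the top face of the board; axes as the shelf's: -x points out over the edge, y runs along it, z up
- tray: open white plastic tool tray, fixed on the wooden base on the other side from the shelf: 240 mm long (x), 215 mm wide (y), 45 mm high, walls and floor 4 mm. A divider along x parts a wide empty compartment (+y) from a narrow one (-y) that holds a hand brush. Origin on the base under its centre, z up
- tray_wide (a point): centre of the floor (top face of it, 4 mm above the base) of the wide compartment, which is 232 mm long (x of the tray) and 129 mm wide (y) inside; walls 41 mm high above the floor; axes as the tray's
- scoop: white measuring scoop, cup 52 mm across and 34 mm high, 70 mm handle, on the shelf's back left (+y) part; origin under the cup. Bystander
- tin: round shallow metal tin, 70 mm across, 27 mm high, on the shelf's back right (-y) part; origin under its centre. Bystander
- brush: hand scrub brush 100 x 42 mm, 36 mm high, bristles down in the tray's narrow compartment; origin under its centre. Bystander
- spray_bottle: glass spray bottle, 72 mm across, 222 mm high, standing on the right of the base; origin under its centre, z up. Bystander
- jar: glass jar with lid, 84 mm across, 110 mm high, standing on the left of the base; origin under its centre. Bystander

How it is judged:
By the outcome, as a careful person would: the job done as asked, in the order asked, and still so for the second after the job is handed in, with the robot touching nothing.
It also fails if it takes over 51 s, if anything falls off the work surface, if the arm or the gripper's body presses on something with over 40 N, if the wrist force passes 120 N, or if a joint passes its speed limit or range.

## Working session

There is one attempt and no reset: what is moved stays moved. The work goes in short steps, Python scripts to look and compute and a tool call to move; the robot and the scene stay as the last step left them, time stands still between calls to the robot, and variables do not carry over. Pictures are saved under pics/ and viewed, and the job is handed in when it is done.

Besides the shell and the picture viewer there is one more tool, called after "Emit:" in YAML: its name, and indented under it one key for each argument. step_arm: Moves the arm, as the interface text tells. Shift numbers are shares of 0.02 m and turn numbers shares of 6 degrees, none past 1 either way. Its arguments: {"type":"object","properties":{"motion":{"type":"array"},"newtons":{"type":"number"}},"required":["motion"]}

```bash
ls; mkdir -p pics; python3 - <<'E'
from plant import manip
import cv2
print(manip.state()); print(manip.tip_extent)
for n in ["side","top","wrist"]:
    p=manip.capture(n); cv2.imwrite(f"pics/{n}0.png",p["pixels"])
    print(n,{k:v for k,v in p.items() if k!="pixels"})
E
```

```text
pics
{'clock': 0.0, 'q': array([ 1.00088195e+00,  2.45842827e-01,  1.55901991e+00,  4.20776232e-06,
        1.33872019e+00, -1.74127828e-01]), 'joint_velocities': array([ 0.00167169,  0.00134645, -0.00054643,  0.00016618,  0.00033787,
        0.00101224]), 'effort': array([-3.18787979e-04, -4.29501700e+01, -3.26136374e+01, -8.04919455e-05,
        5.24078845e-03, -2.76301691e-06]), 'position': array([0.25029481, 0.59925881, 0.22785878]), 'tool_rot': array([ 1.96604541e-01,  9.80482363e-01, -9.26319287e-04, -3.63637959e-04]), 'ft_force': array([0.40879575, 0.96238705, 0.32781503]), 'wrist_torque': array([-0.00237598,  0.01563664, -0.03743718]), 'width': 0.08515048990534901}
0.025
side {'fx': 410.46165757062954, 'fy': 410.46165757062954, 'cx': 247.4621517397645, 'cy': 196.1364880447208, 'dist': array([0.04657451, 0.        , 0.        , 0.        , 0.        ]), 'eye': array([ 0.05481819, -0.85885972,  0.8465039 ]), 'orientation': array([ 0.43218319, -0.11542766, -0.23554157,  0.86279448]), 'shot': 1}
top {'fx': 355.9875962015364, 'fy': 355.9875962015364, 'cx': 249.875021189653, 'cy': 193.451596655141, 'dist': array([-0.00405189,  0.        ,  0.        ,  0.        ,  0.        ]), 'eye': array([0.50295004, 0.01397261, 1.42009665]), 'orientation': array([ 0.02823396, -0.02236008, -0.70455807,  0.70873182]), 'shot': 2}
wrist {'fx': 330.1632090314194, 'fy': 330.1632090314194, 'cx': 254.37930035489833, 'cy': 192.63721732343927, 'dist': array([0.00623922, 0.        , 0.        , 0.        , 0.        ]), 'eye': array([0.18371544, 0.62667316, 0.37395831]), 'orientation': array([-0.1208687 , -0.07948234,  0.54840966,  0.82360194]), 'shot': 3}
```

View pics/top0.png

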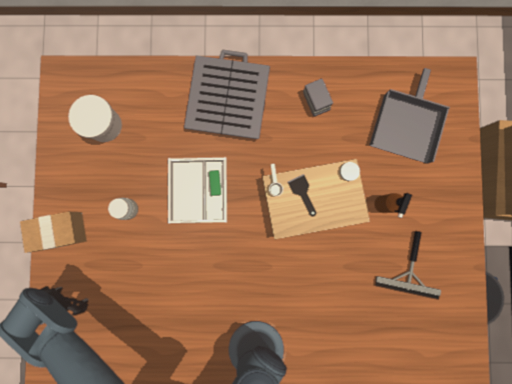

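View pics/side0.png

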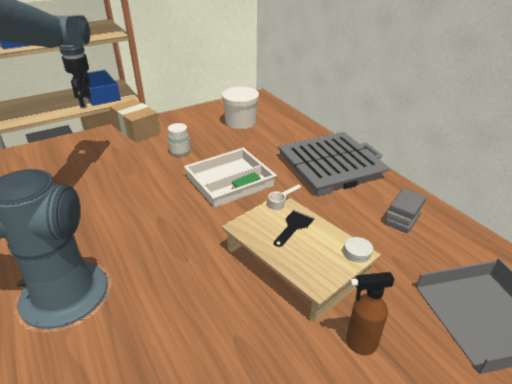

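View pics/wrist0.png

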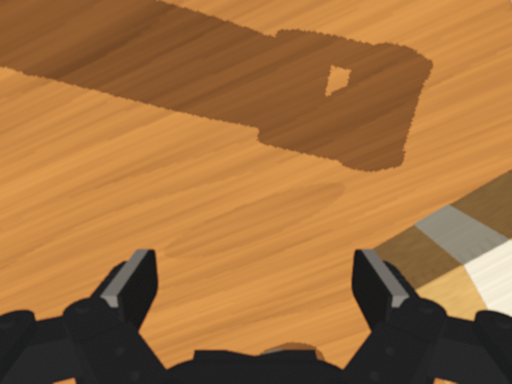

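```bash
cat > h.py <<'E'
import numpy as np, cv2
from scipy.spatial.transform import Rotation as R
from plant import manip
def K(p): return np.array([[p["fx"],0,p["cx"]],[0,p["fy"],p["cy"]],[0,0,1.]])
def ray(p,uv):
    n=cv2.undistortPoints(np.array(uv,float).reshape(-1,1,2),K(p),p["dist"]).reshape(-1,2)
    d=np.c_[n[:,0],-n[:,1],-np.ones(len(n))]
    return R.from_quat(p["orientation"]).apply(d)
def toz(p,uv,z):
    d=ray(p,uv); e=np.array(p["eye"]); return e+d*((z-e[2])/d[:,2])[:,None]
def proj(p,X):
    X=np.atleast_2d(X); c=R.from_quat(p["orientation"]).inv().apply(X-np.array(p["eye"]))
    c=c*[1,-1,-1]
    return cv2.projectPoints(c.reshape(-1,1,3),np.zeros(3),np.zeros(3),K(p),p["dist"])[0].reshape(-1,2)
def mask(p,n):
    r=manip.cut_out(n,p)
    return (r[0]["region"],r[0]["conf"],r[0]["at"]) if r else (None,0,None)
def outline(m):
    c,_=cv2.findContours(m.astype(np.uint8),cv2.RETR_EXTERNAL,cv2.CHAIN_APPROX_NONE)
    return max(c,key=cv2.contourArea).reshape(-1,2)
E
python3 - <<'E'
from h import *
np.set_printoptions(precision=4,suppress=True)
for cam in ["top","side"]:
    p=manip.capture(cam)
    for n,z in [("scraper",.092),("riser",.09),("tray",.045),("scoop",.124),("tin",.117),("brush",.04)]:
        m,c,at=mask(p,n)
        if m is None: print(cam,n,None); continue
        o=outline(m); W=toz(p,o,z)[:,:2]
        r=cv2.minAreaRect(W.astype(np.float32)*1000)
        print(cam,n,round(c,2),at,"rect",r,m.sum())
        if n=="scraper":
            P=toz(p,np.argwhere(m)[:,::-1],z)[:,:2]; cc=P.mean(0); w,v=np.linalg.eigh(np.cov((P-cc).T)); print(cc,v[:,1],np.sqrt(w), ((P-cc)@v[:,1]).min(),((P-cc)@v[:,1]).max())
        cv2.drawContours(p["pixels"],[o.reshape(-1,1,2)],-1,(0,0,255),1)
    cv2.imwrite(f"pics/m_{cam}.png",cv2.resize(p["pixels"][100:340,150:450] if cam=="side" else p["pixels"][130:260,140:420],None,fx=2.6,fy=2.6))
E
```

```text
top scraper 0.67 [189.1, 301.7] rect ((588.3779296875, -179.033203125), (158.17738342285156, 72.34400177001953), 26.926944732666016) 521
[ 0.6044 -0.1706] [-0.9035 -0.4285] [0.0166 0.0437] -0.06181495527793101 0.0972600247038317
top riser 0.8 [204.9, 318.4] rect ((581.3953247070312, -219.55966186523438), (240.76805114746094, 362.3221435546875), 10.60675048828125) 5153
top tray 0.85 [191.4, 197.3] rect ((614.7967529296875, 233.72476196289062), (249.8804473876953, 222.91915893554688), 0.6425051689147949) 3390
top scoop 0.69 [188.7, 305.9] rect ((587.0009155273438, -173.97776794433594), (149.5085906982422, 63.978641510009766), 26.92500114440918) 447
top tin 0.71 [170.3, 349.1] rect ((681.2996215820312, -339.1612854003906), (66.17098236083984, 67.16168975830078), 89.3125228881836) 297
top brush 0.62 [183.2, 213.6] rect ((643.9795532226562, 163.9550018310547), (98.11676025390625, 42.90301513671875), 0.8282472491264343) 274
side scraper 0.66 [224.4, 293.2] rect ((588.13525390625, -181.0130615234375), (164.94503784179688, 75.93468475341797), 26.23874282836914) 629
[ 0.6047 -0.1726] [-0.9047 -0.4261] [0.0172 0.0452] -0.06430092220590748 0.1010884927158818
side riser 0.71 [250.5, 306.2] rect ((560.3861083984375, -238.4838409423828), (285.87542724609375, 385.4791564941406), 11.14481258392334) 8166
side tray 0.67 [173.5, 224.9] rect ((606.381103515625, 206.19424438476562), (267.57611083984375, 272.0380859375), 1.2664647102355957) 2893
side scoop 0.74 [196.9, 279.1] rect ((628.6570434570312, -72.1544189453125), (152.1173095703125, 61.84916305541992), 27.53826904296875) 367
side tin 0.75 [248.2, 359.3] rect ((669.8034057617188, -350.142822265625), (93.7834701538086, 73.45113372802734), 31.81490135192871) 649
side brush 0.68 [178.6, 245.8] rect ((634.6607666015625, 153.73773193359375), (111.2929458618164, 49.515350341796875), 4.990244388580322) 243
```

View pics/m_top.png

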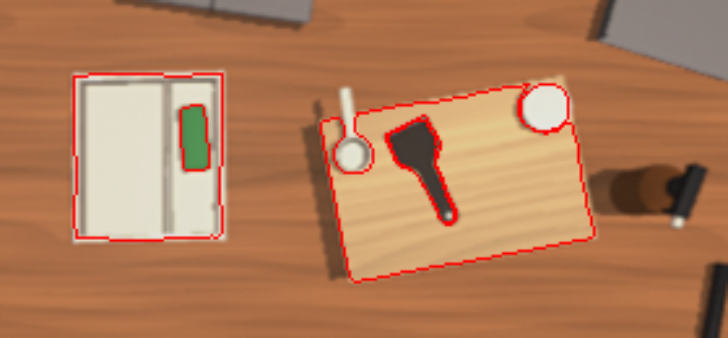

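View pics/m_side.png

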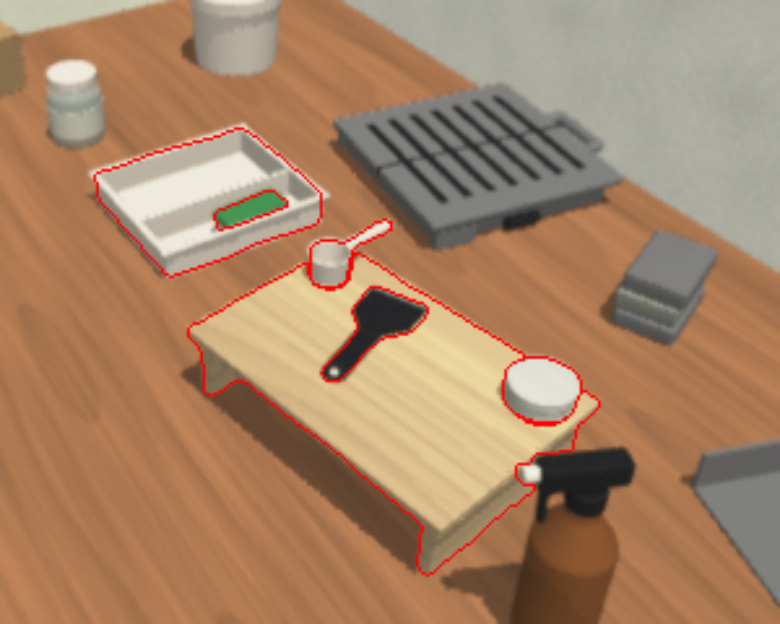

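Emit:
step_arm:
  motion:
    - [[0.44,-0.96,0],[0,0,-0.55],0]
    - [[0.44,-0.96,0],[0,0,-0.55],0]
    - [[0.44,-0.96,0],[0,0,-0.55],0]
    - [[0.44,-0.96,0],[0,0,-0.55],0]
    - [[0.44,-0.96,0],[0,0,-0.55],0]
    - [[0.44,-0.96,0],[0,0,-0.55],0]
    - [[0.44,-0.96,0],[0,0,-0.55],0]
    - [[0.44,-0.96,0],[0,0,-0.55],0]
    - [[0.44,-0.96,0],[0,0,-0.55],0]
    - [[0.44,-0.96,0],[0,0,-0.55],0]
  newtons: 40

```text
clock: 1.68
position: [0.3389, 0.4068, 0.2291]
tool_rot: [0.468, 0.884, 0.0, 0.0]
ft_force: [0.5, -0.6, -0.2]
width: 0.0001
```

Emit:
step_arm:
  motion:
    - [[0.44,-0.96,0],[0,0,-0.55],0]
    - [[0.44,-0.96,0],[0,0,-0.55],0]
    - [[0.44,-0.96,0],[0,0,-0.55],0]
    - [[0.44,-0.96,0],[0,0,-0.55],0]
    - [[0.44,-0.96,0],[0,0,-0.55],0]
    - [[0.44,-0.96,0],[0,0,-0.55],0]
    - [[0.44,-0.96,0],[0,0,-0.55],0]
    - [[0.44,-0.96,0],[0,0,-0.55],0]
    - [[0.44,-0.96,0],[0,0,-0.55],0]
    - [[0.44,-0.96,0],[0,0,-0.55],0]

```text
clock: 2.52
position: [0.4269, 0.2148, 0.2292]
tool_rot: [0.7, 0.714, 0.0, 0.0]
ft_force: [0.9, -0.6, 0.0]
width: -0.0001
```

Emit:
step_arm:
  motion:
    - [[0.44,-0.96,0],[0,0,-0.55],0]
    - [[0.44,-0.96,0],[0,0,-0.55],0]
    - [[0.44,-0.96,0],[0,0,-0.55],0]
    - [[0.44,-0.96,0],[0,0,-0.55],0]
    - [[0.44,-0.96,0],[0,0,-0.55],0]
    - [[0.44,-0.96,0],[0,0,-0.55],0]
    - [[0.44,-0.96,0],[0,0,-0.55],0]
    - [[0.44,-0.96,0],[0,0,-0.55],0]
    - [[0.44,-0.96,0],[0,0,-0.55],0]
    - [[0.44,-0.96,0],[0,0,-0.55],0]

```text
clock: 3.35
position: [0.515, 0.0228, 0.2292]
tool_rot: [0.874, 0.486, 0.0, 0.0]
ft_force: [0.9, 0.3, -0.4]
width: -0.0002
```

Emit:
step_arm:
  motion:
    - [[0.44,-0.96,0],[0,0,-0.55],0]
    - [[0.44,-0.96,0],[0,0,-0.55],0]
    - [[0.44,-0.96,0],[0,0,-0.55],0]
    - [[0.44,-0.96,0],[0,0,-0.55],0]
    - [[0.44,-0.96,0],[0,0,-0.55],0]
    - [[0.44,-0.96,-0.4],[0,0,-0.55],0]
    - [[0.44,-0.96,-0.5],[0,0,-0.55],0]
    - [[0.44,-0.96,-0.8],[0,0,-0.55],0]
    - [[0.44,-0.96,-0.8],[0,0,-0.55],0]
    - [[0,0,-0.5],[0,0,0],0]

```text
clock: 4.18
position: [0.5942, -0.1519, 0.1675]
tool_rot: [0.97, 0.245, -0.0, 0.0]
ft_force: [-1.1, 0.1, -0.6]
width: 0.0001
```

```bash
python3 - <<'E'
from h import *
np.set_printoptions(precision=4,suppress=True)
s=manip.state(); print(s["clock"],s["position"],s["q"],manip.tip_extent,R.from_quat(s["tool_rot"]).as_matrix()[:,1],s["ft_force"])
p=manip.capture("wrist"); cv2.imwrite("pics/w1.png",p["pixels"])
E
```

```text
4.1833 [ 0.5942 -0.1519  0.1675] [-0.4346  0.2217  1.7026 -0.0008  1.2175  0.6412] 0.025 [ 0.4752 -0.8799  0.0003] [-1.0869  0.1493 -0.5539]
```

View pics/w1.png

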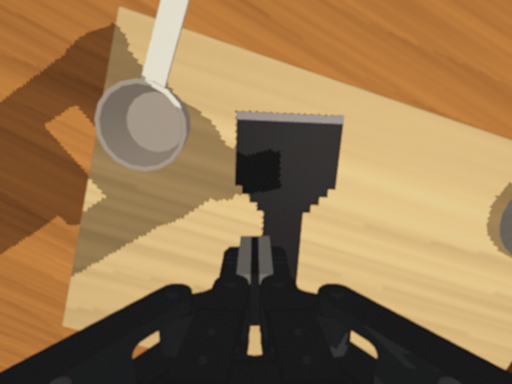

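Emit:
step_arm:
  motion:
    - [[0.25,-0.48,0],[0,0,-0.2],0]
    - [[0.25,-0.47,-0.2],[0,0,-0.2],0]
    - [[0,0,-0.5],[0,0,0],0]
    - [[0,0,-0.6],[0,0,0],0]
    - [[0,0,-0.5],[0,0,0],0]
    - [[0,0,-0.3],[0,0,0],0]
    - [[0,0,-0.15],[0,0,0],0]
    - [[0,0,-0.1],[0,0,0],0]
    - [[0,0,-0.1],[0,0,0],0]
    - [[0,0,0],[0,0,0],0]

```text
clock: 5.07
position: [0.6038, -0.1679, 0.12]
tool_rot: [0.974, 0.227, 0.0, 0.0]
ft_force: [-0.2, 0.8, -0.6]
width: -0.0001
```

```bash
python3 - <<'E'
from h import *
np.set_printoptions(precision=4,suppress=True)
s=manip.state(); print(s["clock"],s["position"],s["ft_force"])
p=manip.capture("wrist"); cv2.imwrite("pics/w2.png",p["pixels"])
E
```

```text
5.0667 [ 0.6038 -0.1679  0.12  ] [-0.2134  0.8377 -0.6043]
```

View pics/w2.png

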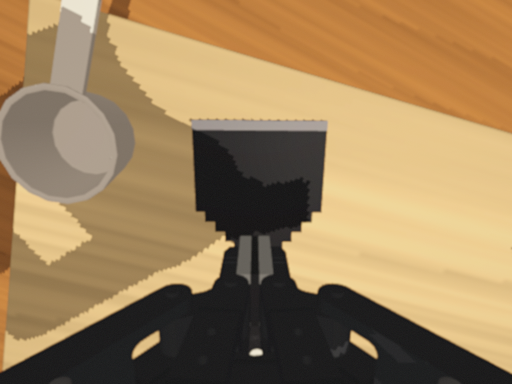

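Emit:
step_arm:
  motion:
    - [[0,-0.1,-0.05],[0,0,0],0]
    - [[0,0,-0.05],[0,0,0],0]
    - [[0,0,-0.05],[0,0,0],0]
    - [[0,0,-0.03],[0,0,0],0]
    - [[0,0,0],[0,0,0],0]
    - [[0,0,0],[0,0,0],0]
    - [[0,0,0],[0,0,0],0]
    - [[0,0,0],[0,0,0],0]
    - [[0,0,0],[0,0,0],0]
    - [[0,0,0],[0,0,0],0]

```text
clock: 5.95
position: [0.6038, -0.17, 0.1164]
tool_rot: [0.974, 0.227, 0.0, 0.0]
ft_force: [-0.5, 0.3, 0.7]
width: -0.0003
```

Emit:
step_arm:
  motion:
    - [[0,0,-0.04],[0,0,0],0]
    - [[0,0,-0.03],[0,0,0],0]
    - [[0,0,0],[0,0,0],0]
    - [[0,0,0],[0,0,0],0]
    - [[0,0,0],[0,0,0],0]
    - [[0,0,0],[0,0,0],0]
    - [[0,0,0],[0,0,0],0]
    - [[0,0,0],[0,0,0],0]
    - [[0,0,0],[0,0,0],0]
    - [[0,0,0],[0,0,0],0]

```text
clock: 6.78
position: [0.6038, -0.17, 0.115]
tool_rot: [0.974, 0.227, 0.0, -0.0]
ft_force: [-0.2, 0.0, 0.2]
width: -0.0002
```

Emit:
step_arm:
  motion:
    - [[0,0,-0.05],[0,0,0],0]
    - [[0,0,-0.05],[0,0,0],0]
    - [[0,0,0],[0,0,0],0]
    - [[0,0,0],[0,0,0],0]
    - [[0,0,0],[0,0,0],0]
    - [[0,0,0],[0,0,0],0]
    - [[0,0,0],[0,0,0],0]
    - [[0,0,0],[0,0,0],0]
    - [[0,0,0],[0,0,0],0]
    - [[0,0,0],[0,0,0],0]

```text
clock: 7.62
position: [0.6038, -0.17, 0.113]
tool_rot: [0.974, 0.227, 0.0, 0.0]
ft_force: [0.1, -0.3, -1.0]
width: 0.0001
```

Emit:
step_arm:
  motion:
    - [[0,0,-0.05],[0,0,0],0]
    - [[0,0,0],[0,0,0],0]
    - [[0,0,-0.05],[0,0,0],0]
    - [[0,0,0],[0,0,0],0]
    - [[0,0,0],[0,0,0],0]
    - [[0,0,0],[0,0,0],0]
    - [[0,0,0],[0,0,0],0]
    - [[0,0,0],[0,0,0],0]
    - [[0,0,0],[0,0,0],0]
    - [[0,0,0],[0,0,0],0]

```text
clock: 8.45
position: [0.6038, -0.17, 0.111]
tool_rot: [0.974, 0.227, 0.0, -0.0]
ft_force: [0.1, -0.8, 0.0]
width: -0.0001
```

```bash
python3 - <<'E'
from h import *
np.set_printoptions(precision=4,suppress=True)
s=manip.state(); print(s["clock"],s["position"],s["ft_force"])
p=manip.capture("side"); cv2.imwrite("pics/s2.png",cv2.resize(p["pixels"][120:340,180:440],None,fx=3,fy=2.7))
E
```

```text
8.45 [ 0.6038 -0.17    0.111 ] [ 0.1006 -0.7557  0.0246]
```

View pics/s2.png

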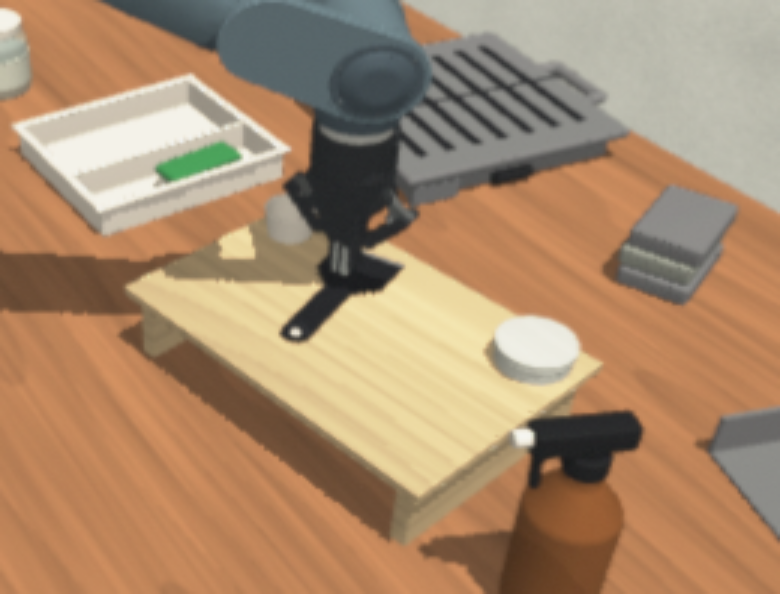

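Emit:
step_arm:
  motion:
    - [[0,0,-0.05],[0,0,0],0]
    - [[0,0,-0.05],[0,0,0],0]
    - [[0,0,0],[0,0,0],0]
    - [[0,0,-0.05],[0,0,0],0]
    - [[0,0,0],[0,0,0],0]
    - [[0,0,0],[0,0,0],0]
    - [[0,0,0],[0,0,0],0]
    - [[0,0,0],[0,0,0],0]
    - [[0,0,0],[0,0,0],0]
    - [[0,0,0],[0,0,0],0]

```text
clock: 9.33
position: [0.6038, -0.1701, 0.108]
tool_rot: [0.974, 0.227, 0.0, 0.0]
ft_force: [0.2, 0.0, -0.0]
width: 0.0
```

```bash
python3 - <<'E'
from h import *
p=manip.capture("side")
for z in (.07,.083,.09,.1): print(z,proj(p,[.6038,-.17,z]))
cv2.imwrite("pics/s3.png",cv2.resize(p["pixels"][190:250,250:340],None,fx=8,fy=8,interpolation=cv2.INTER_NEAREST))
E
```

```text
0.07 [[292.72642143 230.70409394]]
0.083 [[293.00897156 227.23679989]]
0.09 [[293.16281407 225.35058336]]
0.1 [[293.38469047 222.63226949]]
```

View pics/s3.png

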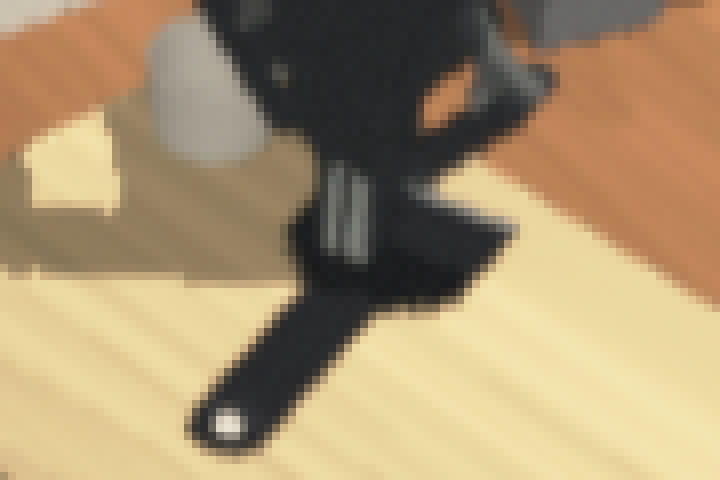

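Emit:
step_arm:
  motion:
    - [[0,0,-0.05],[0,0,0],0]
    - [[0,0,-0.05],[0,0,0],0]
    - [[0,0,0],[0,0,0],0]
    - [[0,0,-0.05],[0,0,0],0]
    - [[0,0,0],[0,0,0],0]
    - [[0,0,0],[0,0,0],0]
    - [[0,0,0],[0,0,0],0]
    - [[0,0,0],[0,0,0],0]
    - [[0,0,0],[0,0,0],0]
    - [[0,0,0],[0,0,0],0]

```text
clock: 10.22
position: [0.6038, -0.17, 0.105]
tool_rot: [0.974, 0.227, 0.0, 0.0]
ft_force: [0.2, 1.1, 1.1]
width: -0.0
```

```bash
python3 - <<'E'
from h import *
a=manip.capture("top"); b=manip.capture("side")
def tri(u,v):
    d1=ray(a,[u])[0]; d2=ray(b,[v])[0]; e1=np.array(a["eye"]); e2=np.array(b["eye"])
    t=np.linalg.lstsq(np.c_[d1,-d2],e2-e1,rcond=None)[0]; x,y=e1+t[0]*d1,e2+t[1]*d2
    return (x+y)/2,np.linalg.norm(x-y)
print(tri((275.4,238.5),(222.3,226.9)),tri((368.8,221.2),(318,303)))
# robot-tcp related check: hole in handle: top crop (449,217), side crop(333,372)
print(tri((140+449/2.6,130+217/2.6),(150+333/2.6,100+372/2.6)))
# tray front-left outer top corner: top (74,240) side (95,175)?
print(tri((140+353/2.6,130+152/2.6),(279,196.)))
s=manip.state(); print(s["ft_force"],s["wrist_torque"],s["effort"])
cv2.imwrite("pics/s4.png",cv2.resize(b["pixels"][150:300,210:390],None,fx=4,fy=4,interpolation=cv2.INTER_CUBIC))
E
```

```text
(array([ 0.43130786, -0.07077634,  0.08660128]), np.float64(0.0005989225923296066)) (array([ 0.49684026, -0.41733704,  0.08897919]), np.float64(0.001224903933111237))
(array([ 0.52553145, -0.20936402,  0.09174739]), np.float64(0.0016911475514946855))
(array([ 0.61731674, -0.07104531,  0.12356981]), np.float64(0.006145222737798543))
[-0.28807209  0.24501216 -0.34697413] [ 0.02535128  0.03996415 -0.04677342] [-7.45677626e-04 -4.29040182e+01 -2.92194825e+01 -1.98271130e-05
  2.99543817e-04 -3.75867657e-07]
```

View pics/s4.png

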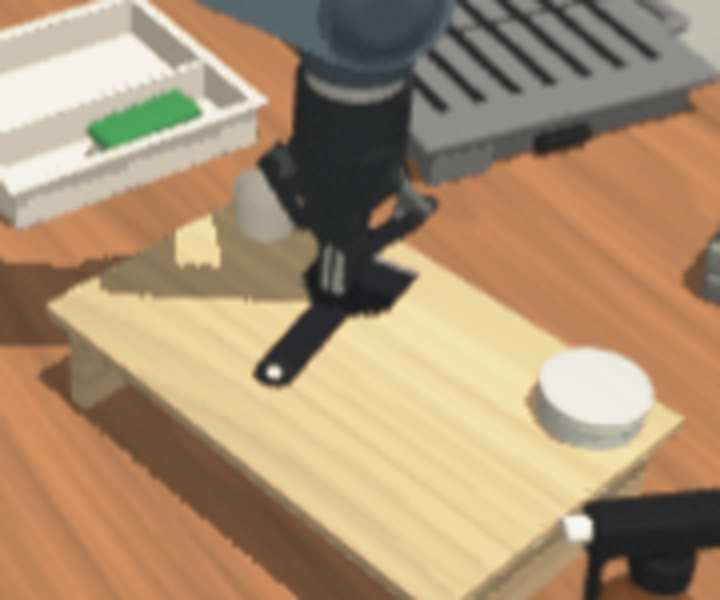

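```bash
python3 - <<'E'
from h import *
p=manip.capture("wrist"); s=manip.state(); M=R.from_quat(s["tool_rot"]).as_matrix()
print(p["eye"],s["position"])
for dz in (-.02,0,.006,.012,.02,.025): print(dz,[proj(p,s["position"]+M@[dx,0,dz])[0].round(1) for dx in (-.011,0,.011)])
for z in (.08,.09): print(z,proj(p,[.5884+.08*.9,-.179+.08*.43,z]))
cv2.imwrite("pics/w3.png",p["pixels"])
E
```

```text
[ 0.66953402 -0.13880141  0.25097853] [ 0.60381251 -0.17005839  0.10501377]
-0.02 [array([252. , 293.9]), array([252. , 271.5]), array([251.9, 248.1])]
0 [array([252.3, 270.5]), array([252.2, 250.3]), array([252.2, 229.4])]
0.006 [array([252.4, 264.5]), array([252.3, 244.9]), array([252.3, 224.6])]
0.012 [array([252.4, 258.9]), array([252.4, 239.9]), array([252.3, 220.2])]
0.02 [array([252.5, 252. ]), array([252.5, 233.7]), array([252.4, 214.7])]
0.025 [array([252.5, 248. ]), array([252.5, 230.1]), array([252.5, 211.5])]
0.08 [[256.54735774 116.45372209]]
0.09 [[256.68843151 117.80699093]]
```

View pics/w3.png

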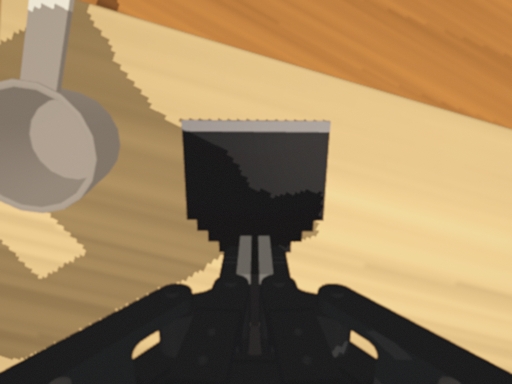

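Emit:
step_arm:
  motion:
    - [[0,0,-0.05],[0,0,0],0]
    - [[0,0,0],[0,0,0],0]
    - [[0,0,-0.05],[0,0,0],0]
    - [[0,0,0],[0,0,0],0]
    - [[0,0,-0.05],[0,0,0],0]
    - [[0,0,0],[0,0,0],0]
    - [[0,0,-0.05],[0,0,0],0]
    - [[0,0,0],[0,0,0],0]
    - [[0,0,0],[0,0,0],0]
    - [[0,0,0],[0,0,0],0]

```text
clock: 11.2
position: [0.6038, -0.17, 0.101]
tool_rot: [0.974, 0.227, 0.0, 0.0]
ft_force: [-0.6, 0.1, -0.5]
width: 0.0004
```

```bash
python3 - <<'E'
from h import *
b=manip.capture("side")
im=b["pixels"][190:250,250:340].astype(float); im=np.clip(255*(im/255)**.45,0,255).astype(np.uint8)
cv2.imwrite("pics/s5.png",cv2.resize(im,None,fx=8,fy=8,interpolation=cv2.INTER_NEAREST))
s=manip.state(); M=R.from_quat(s["tool_rot"]).as_matrix()
for dz in (-.01,0,.01,.025):
  print(dz,[((proj(b,s["position"]+M@[dx,dy,dz])[0]-[250,190])*8).round() for dx in(-.011,.011) for dy in (-.01,.01)])
print(((proj(b,s["position"]*[1,1,0]+[0,0,.092])[0]-[250,190])*8).round())
E
```

```text
-0.01 [array([308., 244.]), array([360., 265.]), array([339., 210.]), array([390., 230.])]
0 [array([307., 266.]), array([358., 287.]), array([337., 232.]), array([388., 252.])]
0.01 [array([305., 288.]), array([356., 308.]), array([335., 253.]), array([386., 274.])]
0.025 [array([303., 320.]), array([353., 341.]), array([333., 286.]), array([383., 306.])]
[346. 279.]
```

View pics/s5.png

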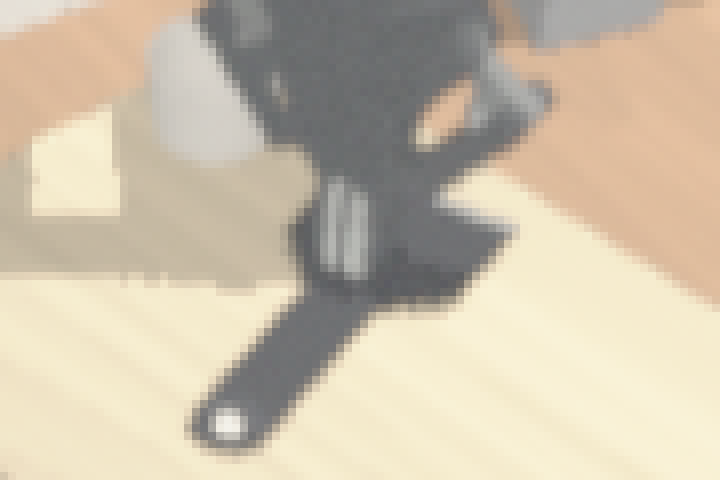

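Emit:
step_arm:
  motion:
    - [[0,0,-0.05],[0,0,0],0]
    - [[0,0,0],[0,0,0],0]
    - [[0,0,-0.05],[0,0,0],0]
    - [[0,0,0],[0,0,0],0]
    - [[0,0,-0.05],[0,0,0],0]
    - [[0,0,0],[0,0,0],0]
    - [[0,0,-0.05],[0,0,0],0]
    - [[0,0,0],[0,0,0],0]
    - [[0,0,0],[0,0,0],0]
    - [[0,0,0],[0,0,0],0]

```text
clock: 12.08
position: [0.6038, -0.17, 0.097]
tool_rot: [0.974, 0.227, 0.0, -0.0]
ft_force: [1.3, -0.5, -0.2]
width: 0.0
```

Emit:
step_arm:
  motion:
    - [[0,0,-0.05],[0,0,0],0]
    - [[0,0,0],[0,0,0],0]
    - [[0,0,-0.05],[0,0,0],0]
    - [[0,0,0],[0,0,0],0]
    - [[0,0,-0.05],[0,0,0],0]
    - [[0,0,0],[0,0,0],0]
    - [[0,0,0],[0,0,0],0]
    - [[0,0,0],[0,0,0],0]
    - [[0,0,0],[0,0,0],0]
    - [[0,0,0],[0,0,0],0]

```text
clock: 12.92
position: [0.6039, -0.17, 0.094]
tool_rot: [0.974, 0.227, 0.0, 0.0]
ft_force: [-0.6, -0.2, 0.4]
width: 0.0
```

Emit:
step_arm:
  motion:
    - [[0,0,-0.05],[0,0,0],0]
    - [[0,0,0],[0,0,0],0]
    - [[0,0,-0.05],[0,0,0],0]
    - [[0,0,0],[0,0,0],0]
    - [[0,0,-0.05],[0,0,0],0]
    - [[0,0,0],[0,0,0],0]
    - [[0,0,0],[0,0,0],0]
    - [[0,0,0],[0,0,0],0]
    - [[0,0,0],[0,0,0],0]
    - [[0,0,0],[0,0,0],0]

```text
clock: 13.75
position: [0.6038, -0.1701, 0.091]
tool_rot: [0.974, 0.227, 0.0, 0.0]
ft_force: [0.7, -0.2, -0.5]
width: -0.0001
```

```bash
python3 - <<'E'
from h import *
b=manip.capture("side")
im=b["pixels"][190:250,250:340].astype(float); im=np.clip(255*(im/255)**.45,0,255).astype(np.uint8)
cv2.imwrite("pics/s6.png",cv2.resize(im,None,fx=8,fy=8,interpolation=cv2.INTER_NEAREST))
b=manip.capture("wrist")
im=b["pixels"].astype(float); im=np.clip(255*(im/255)**.45,0,255).astype(np.uint8)
cv2.imwrite("pics/w6.png",im)
E
```

```text
(no output)
```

View pics/s6.png

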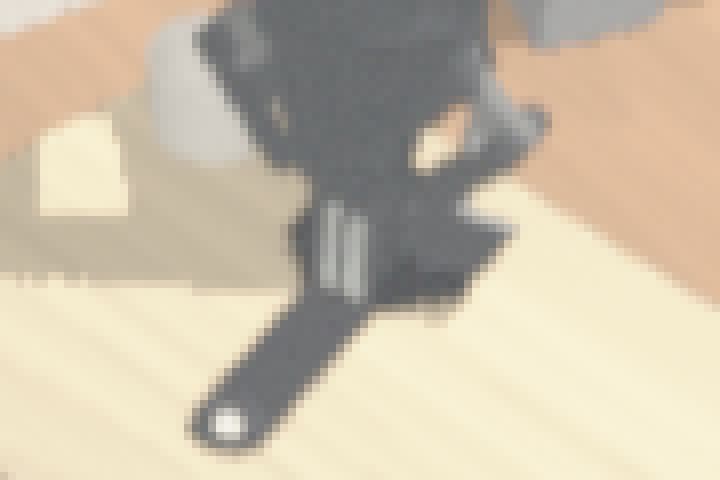

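View pics/w6.png

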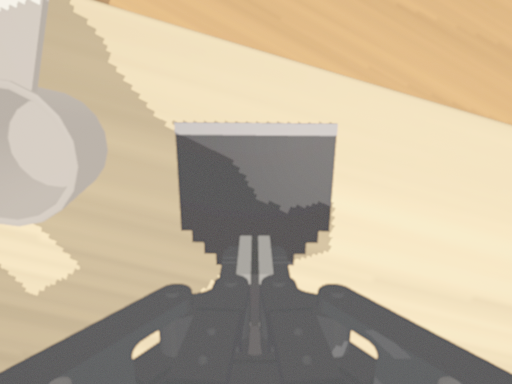

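Emit:
step_arm:
  motion:
    - [[0,0,-0.05],[0,0,0],0]
    - [[0,0,0],[0,0,0],0]
    - [[0,0,-0.05],[0,0,0],0]
    - [[0,0,0],[0,0,0],0]
    - [[0,0,-0.05],[0,0,0],0]
    - [[0,0,0],[0,0,0],0]
    - [[0,0,0],[0,0,0],0]
    - [[0,0,0],[0,0,0],0]
    - [[0,0,0],[0,0,0],0]
    - [[0,0,0],[0,0,0],0]

```text
clock: 14.68
position: [0.6047, -0.1704, 0.0897]
tool_rot: [0.974, 0.227, 0.001, 0.001]
ft_force: [-1.7, 1.0, 7.4]
width: 0.0003
```

Emit:
step_arm:
  motion:
    - [[0,0,-0.05],[0,0,0],0]
    - [[0,0,-0.05],[0,0,0],0]
    - [[-0.15,-0.07,0],[0,0,0],0]
    - [[-0.3,-0.14,0],[0,0,0],0]
    - [[-0.4,-0.19,0],[0,0,0],0]
    - [[-0.4,-0.19,0],[0,0,0],0]
    - [[-0.4,-0.19,0],[0,0,0],0]
    - [[-0.4,-0.19,0],[0,0,0],0]
    - [[-0.4,-0.19,0],[0,0,0],0]
    - [[0,0,0],[0,0,0],0]

```text
clock: 15.52
position: [0.5568, -0.1952, 0.0897]
tool_rot: [0.974, 0.226, 0.003, 0.002]
ft_force: [-1.3, -0.5, 13.0]
width: 0.0002
```

```bash
python3 - <<'E'
from h import *
b=manip.capture("side")
cv2.imwrite("pics/s7.png",cv2.resize(b["pixels"][150:300,210:390],None,fx=4,fy=4,interpolation=cv2.INTER_CUBIC))
print(manip.state()["position"])
E
```

```text
[ 0.55685328 -0.19518045  0.08972757]
```

View pics/s7.png

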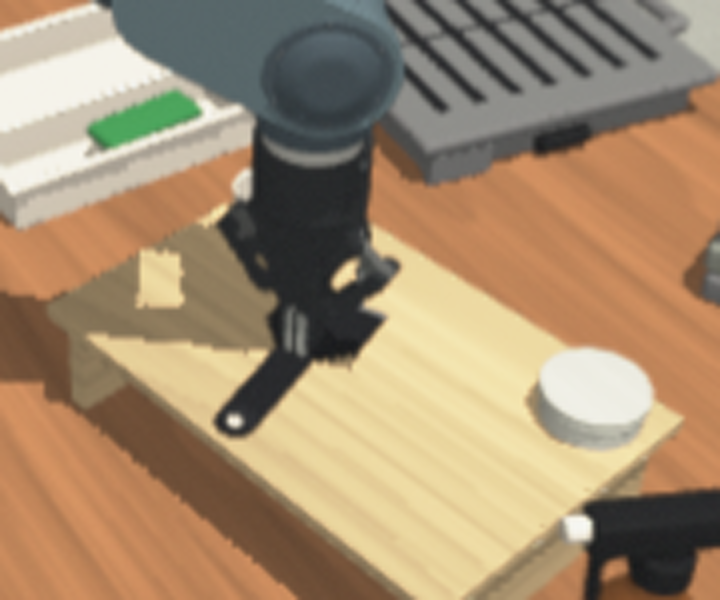

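```bash
python3 - <<'E'
from h import *
b=manip.capture("side")
m,c,at=mask(b,"scraper"); h=toz(b,[(210+234/4,150+421/4),(278.2,243.1)],.092)[:,:2]
f=np.array([.4634,-.2417]); a=np.radians(10.6); A=np.array([np.cos(a),np.sin(a)]);B=np.array([-A[1],A[0]])
print(h,(h-f)@A,(h-f)@B)
if m is not None:
  o=toz(b,outline(m),.092)[:,:2]; print(c,((o-f)@A).min())
print(proj(b,np.r_[f,.09]))
E
```

```text
[[ 0.47980921 -0.2349774 ]
 [ 0.52638175 -0.21017764]] [0.01736582 0.06770557] [0.00358939 0.01939886]
0.85 0.005849876940950812
[[264.48160093 259.79662948]]
```

Emit:
step_arm:
  motion:
    - [[-0.2,-0.1,0],[0,0,0],0]
    - [[-0.4,-0.19,0],[0,0,0],0]
    - [[-0.4,-0.19,0],[0,0,0],0]
    - [[-0.4,-0.19,0],[0,0,0],0]
    - [[-0.4,-0.19,0],[0,0,0],0]
    - [[-0.4,-0.19,0],[0,0,0],0]
    - [[-0.2,-0.1,0],[0,0,0],0]
    - [[0,0,0],[0,0,0],0]
    - [[0,0,0.4],[0,0,0],0]
    - [[0,0,1],[0,0,0],0]

```text
clock: 16.5
position: [0.505, -0.2151, 0.1119]
tool_rot: [0.974, 0.227, -0.002, -0.002]
ft_force: [-0.1, -0.0, -0.2]
width: 0.0002
```

```bash
python3 - <<'E'
from h import *
np.set_printoptions(precision=4,suppress=True)
f=np.array([.4634,-.2417]); a=np.radians(10.6); A=np.array([np.cos(a),np.sin(a)]);B=np.array([-A[1],A[0]])
print(manip.state()["position"],manip.state()["clock"])
for n in ("side","top"):
  b=manip.capture(n)
  m,c,at=mask(b,"scraper")
  if m is not None:
    o=toz(b,outline(m),.091)[:,:2]; i=((o-f)@A).argmin(); print(n,c,o[i],(o[i]-f)@A, cv2.minAreaRect(o.astype(np.float32)*1000))
  cv2.imwrite(f"pics/{n}8.png",cv2.resize(b["pixels"][150:300,210:390],None,fx=4,fy=4,interpolation=cv2.INTER_CUBIC))
E
```

```text
[ 0.505  -0.2151  0.1119] 16.5
side 0.61 [ 0.4203 -0.2615] -0.0460458498947927 ((494.0025329589844, -226.70602416992188), (160.19187927246094, 56.110111236572266), 14.457282066345215)
top 0.65 [ 0.5115 -0.1841] 0.05789605701909078 ((543.6657104492188, -180.38034057617188), (38.046382904052734, 62.98875427246094), 69.77313995361328)
```

View pics/side8.png

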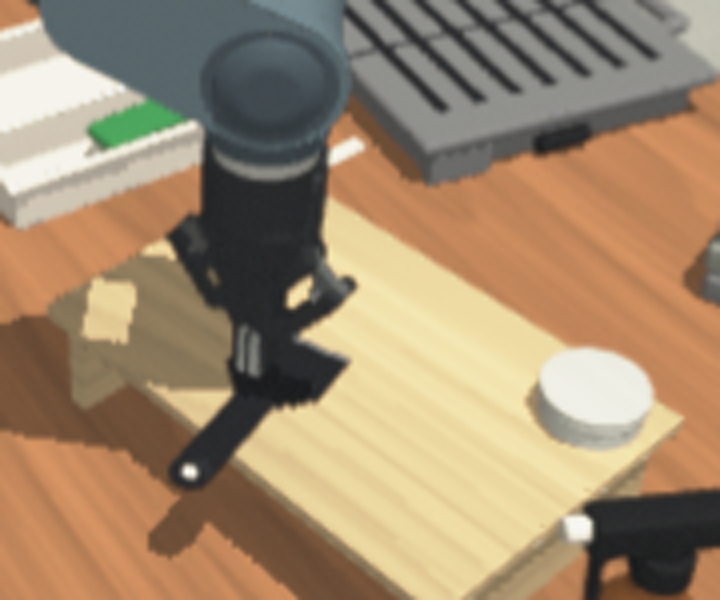

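View pics/top8.png

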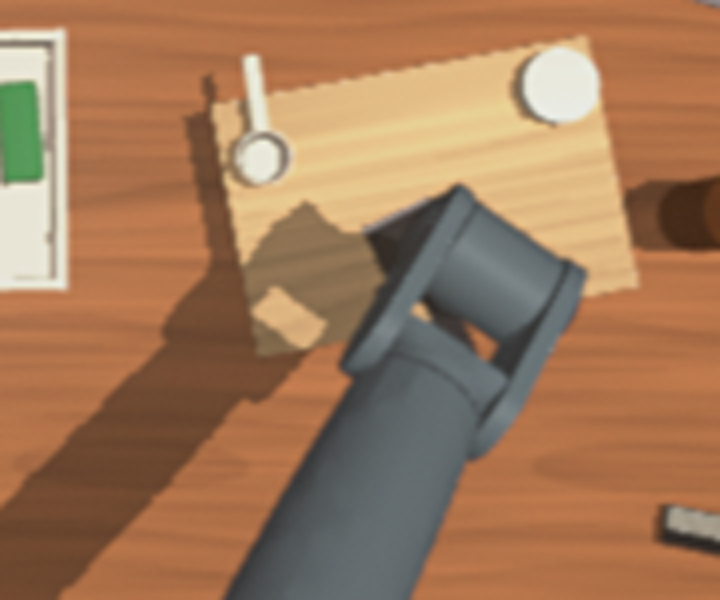

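Emit:
step_arm:
  motion:
    - [[0,0,1],[0,0,0],0]
    - [[-0.6,-0.3,0],[0,0,0],0.6]
    - [[-0.87,-0.43,0],[0,0,0],0.6]
    - [[-0.87,-0.43,0],[0,0,0],0.6]
    - [[-0.8,-0.38,0],[0,0,0],0.6]
    - [[-0.31,-0.16,0],[0,0,0],0.6]
    - [[0,0,0],[0,0,0],0.6]
    - [[0,0,0],[0,0,0],0.6]
    - [[0,0,0],[0,0,0],0.6]
    - [[0,0,0],[0,0,0],0.6]

```text
clock: 17.53
position: [0.4383, -0.25, 0.1339]
tool_rot: [0.974, 0.227, 0.0, -0.0]
ft_force: [-0.5, 0.3, -0.3]
width: 0.0509
```

```bash
python3 - <<'E'
from h import *
np.set_printoptions(precision=4,suppress=True)
s=manip.state(); M=R.from_quat(s["tool_rot"]).as_matrix(); print(s["position"],M)
b=manip.capture("wrist"); cv2.imwrite("pics/w9.png",b["pixels"])
P=s["position"]*[1,1,0]+[0,0,.092]
print("axis pt on plate",proj(b,P), proj(b,P+M[:,1]*.014),proj(b,P-M[:,1]*.014),proj(b,P-M[:,0]*.03),proj(b,P+M[:,0]*.03))
b=manip.capture("side"); cv2.imwrite("pics/s9.png",cv2.resize(b["pixels"][150:300,210:390],None,fx=4,fy=4,interpolation=cv2.INTER_CUBIC))
E
```

```text
[ 0.4383 -0.25    0.1339] [[ 0.8968  0.4425  0.0001]
 [ 0.4425 -0.8968  0.0001]
 [ 0.0001 -0.     -1.    ]]
axis pt on plate [[252.6236 219.1461]] [[275.6465 219.1368]] [[229.5993 219.1569]] [[252.709  263.4249]] [[252.5301 170.9398]]
```

View pics/w9.png

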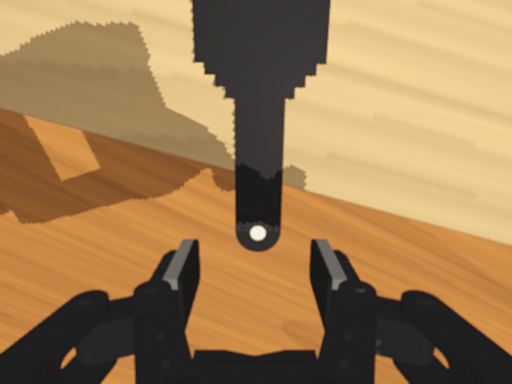

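View pics/s9.png

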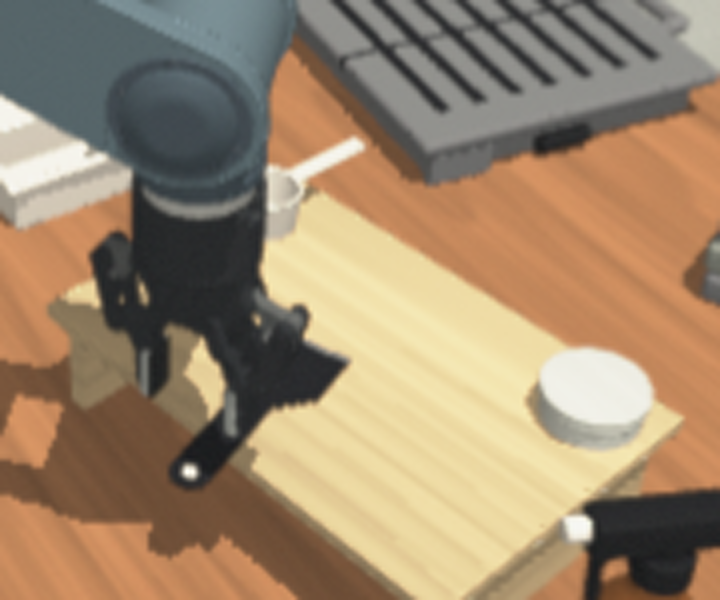

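Emit:
step_arm:
  motion:
    - [[0.06,-0.11,-0.3],[0,0,0],0.6]
    - [[0,0,-0.7],[0,0,0],0.6]
    - [[0,0,-0.7],[0,0,0],0.6]
    - [[0,0,-0.5],[0,0,0],0.6]
    - [[0,0,-0.3],[0,0,0],0.6]
    - [[0,0,-0.2],[0,0,0],0.6]
    - [[0,0,0],[0,0,0],0.6]
    - [[0,0,0],[0,0,0],0.6]
    - [[0,0,0],[0,0,0],0.6]
    - [[0,0,0],[0,0,0],0.6]

```text
clock: 18.47
position: [0.4395, -0.2528, 0.0807]
tool_rot: [0.974, 0.227, 0.0, 0.001]
ft_force: [0.3, -0.4, 0.8]
width: 0.0512
```

```bash
python3 - <<'E'
from h import *
np.set_printoptions(precision=4,suppress=True)
b=manip.capture("wrist"); cv2.imwrite("pics/w10.png",b["pixels"])
b=manip.capture("side"); cv2.imwrite("pics/s10.png",cv2.resize(b["pixels"][200:300,210:330],None,fx=6,fy=6,interpolation=cv2.INTER_CUBIC))
E
```

```text
(no output)
```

View pics/w10.png

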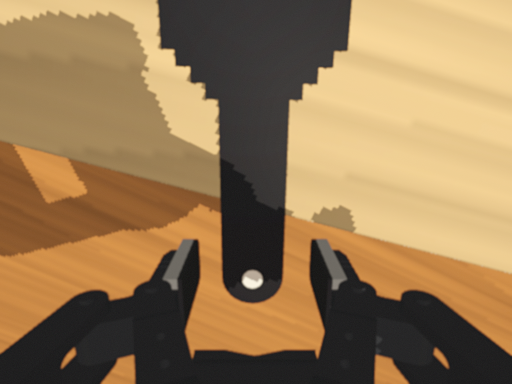

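View pics/s10.png

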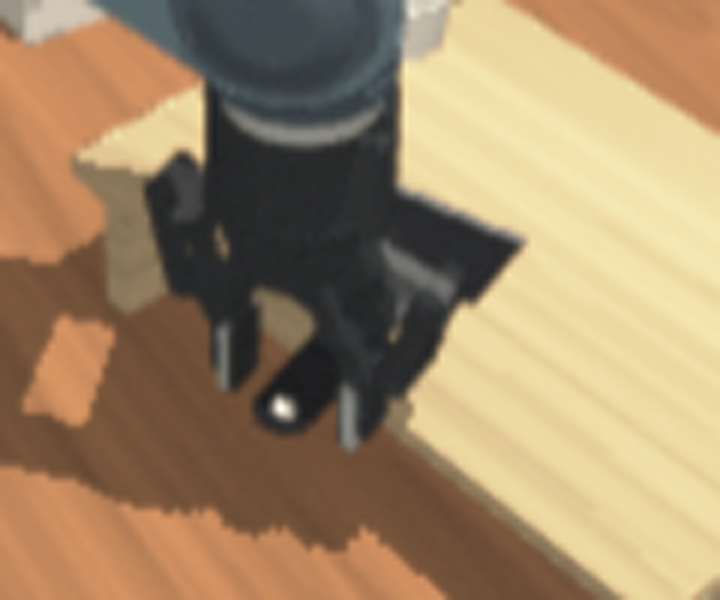

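Emit:
step_arm:
  motion:
    - [[0,0,-0.15],[0,0,0],0.6]
    - [[0,0,0],[0,0,0],0.4]
    - [[0,0,0],[0,0,0],0.2]
    - [[0,0,0],[0,0,0],0.1]
    - [[0,0,0],[0,0,0],0]
    - [[0,0,0],[0,0,0],0]
    - [[0,0,0],[0,0,0],0]
    - [[0,0,0],[0,0,0],0]
    - [[0,0,0],[0,0,0],0]
    - [[0,0,0],[0,0,0],0]
  newtons: 70

```text
clock: 19.4
position: [0.4391, -0.2525, 0.0771]
tool_rot: [0.974, 0.227, 0.0, 0.0]
ft_force: [-0.7, -0.0, 2.8]
width: 0.0248
```

```bash
python3 - <<'E'
from h import *
b=manip.capture("side"); cv2.imwrite("pics/s11.png",cv2.resize(b["pixels"][200:300,210:330],None,fx=6,fy=6,interpolation=cv2.INTER_CUBIC))
E
```

```text
(no output)
```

View pics/s11.png

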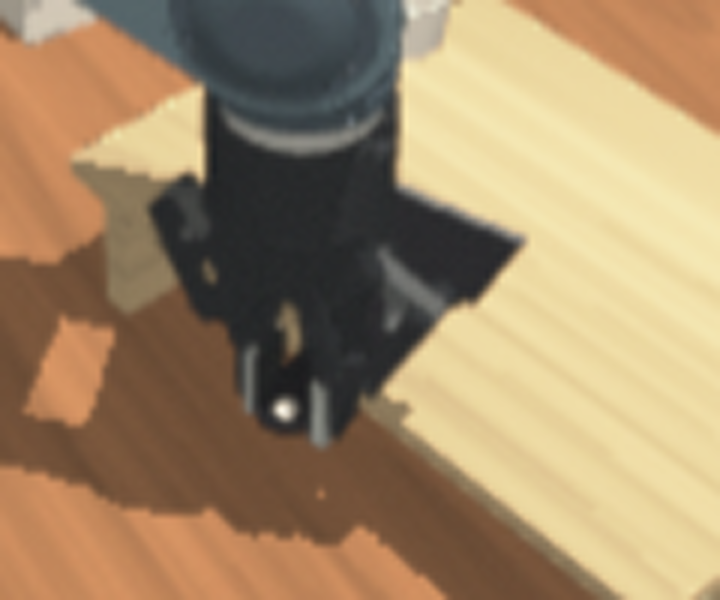

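Emit:
step_arm:
  motion:
    - [[0,0,0.1],[0,0,0],0]
    - [[0,0,0.3],[0,0,0],0]
    - [[0,0,0.4],[0,0,0],0]
    - [[0,0,0.4],[0,0,0],0]
    - [[0,0,0.5],[0,0,0],0]
    - [[0,0,0.5],[0,0,0],0]
    - [[0,0,0.5],[0,0,0],0]
    - [[0,0,0.3],[0,0,0],0]
    - [[0,0,0],[0,0,0],0]
    - [[0,0,0],[0,0,0],0]

```text
clock: 20.28
position: [0.4392, -0.2526, 0.1375]
tool_rot: [0.974, 0.227, 0.0, 0.0]
ft_force: [-0.1, -0.7, -1.4]
width: 0.0247
```

```bash
python3 - <<'E'
from h import *
b=manip.capture("side"); cv2.imwrite("pics/s12.png",cv2.resize(b["pixels"][170:300,200:340],None,fx=5,fy=4.5,interpolation=cv2.INTER_CUBIC))
b=manip.capture("wrist"); cv2.imwrite("pics/w12.png",b["pixels"])
E
```

```text
(no output)
```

View pics/s12.png

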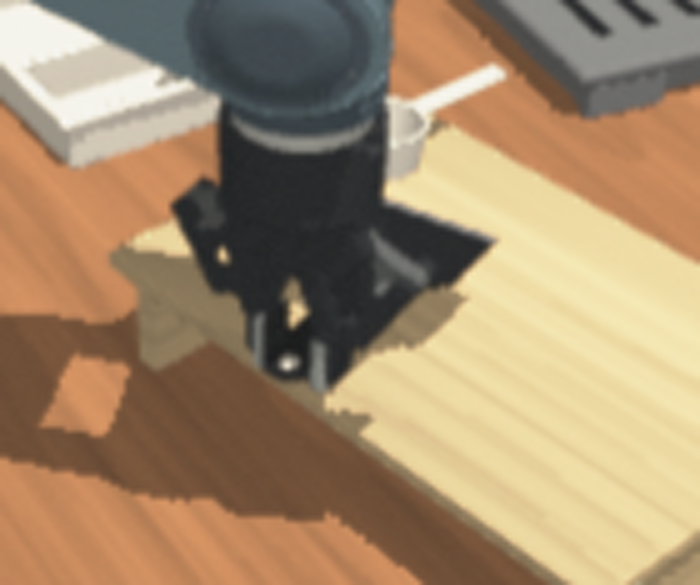

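View pics/w12.png

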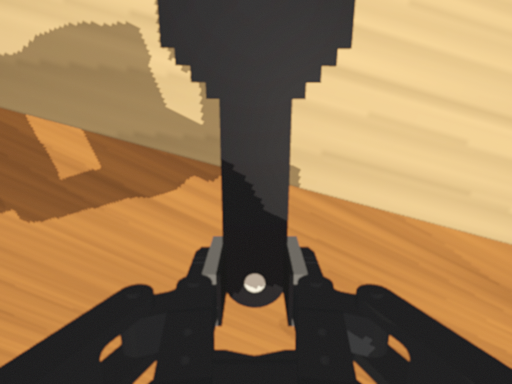

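Emit:
step_arm:
  motion:
    - [[0,0,0.5],[0,0,0],0]
    - [[0,0.2,0.8],[0,0,0],0]
    - [[0.1,0.5,0.8],[0,0,-0.16],0]
    - [[0.2,0.8,0],[0,0,-0.16],0]
    - [[0.22,0.97,0],[0,0,-0.16],0]
    - [[0.22,0.97,0],[0,0,-0.16],0]
    - [[0.22,0.97,0],[0,0,-0.16],0]
    - [[0.22,0.97,0],[0,0,-0.16],0]
    - [[0.22,0.97,0],[0,0,-0.16],0]
    - [[0.22,0.97,0],[0,0,-0.16],0]

```text
clock: 21.22
position: [0.4714, -0.105, 0.1793]
tool_rot: [0.987, 0.161, -0.0, -0.0]
ft_force: [0.4, 0.0, -0.4]
width: 0.025
```

Emit:
step_arm:
  motion:
    - [[0.22,0.97,0],[0,0,-0.16],0]
    - [[0.22,0.97,0],[0,0,-0.16],0]
    - [[0.22,0.97,0],[0,0,-0.16],0]
    - [[0.22,0.97,0],[0,0,-0.16],0]
    - [[0.22,0.97,0],[0,0,-0.16],0]
    - [[0.22,0.97,0],[0,0,-0.16],0]
    - [[0.22,0.97,0],[0,0,-0.16],0]
    - [[0.22,0.97,0],[0,0,-0.16],0]
    - [[0.22,0.97,0],[0,0,-0.16],0]
    - [[0.22,0.97,0],[0,0,-0.16],0]

```text
clock: 22.05
position: [0.5154, 0.089, 0.1792]
tool_rot: [0.997, 0.078, -0.0, -0.0]
ft_force: [0.7, -0.3, -0.8]
width: 0.0247
```

```bash
python3 - <<'E'
from h import *
np.set_printoptions(precision=4,suppress=True)
s=manip.state(); M=R.from_quat(s["tool_rot"]).as_matrix(); print(s["position"],M[:,0],s["clock"])
b=manip.capture("top")
print(toz(b,[(186.8,190.6)],.03))
for n,w in (("tray",(.614,.273,.004)),): print(proj(b,w))
c=b["pixels"][130:260,140:340]; cv2.imwrite("pics/t13.png",cv2.resize(c,None,fx=4,fy=4,interpolation=cv2.INTER_CUBIC))
b=manip.capture("wrist"); cv2.imwrite("pics/w13.png",b["pixels"])
E
```

```text
[0.5154 0.089  0.1792] [ 0.988   0.1547 -0.0005] 22.05
[[0.6124 0.2734 0.03  ]]
[[188.1052 190.7184]]
```

View pics/t13.png

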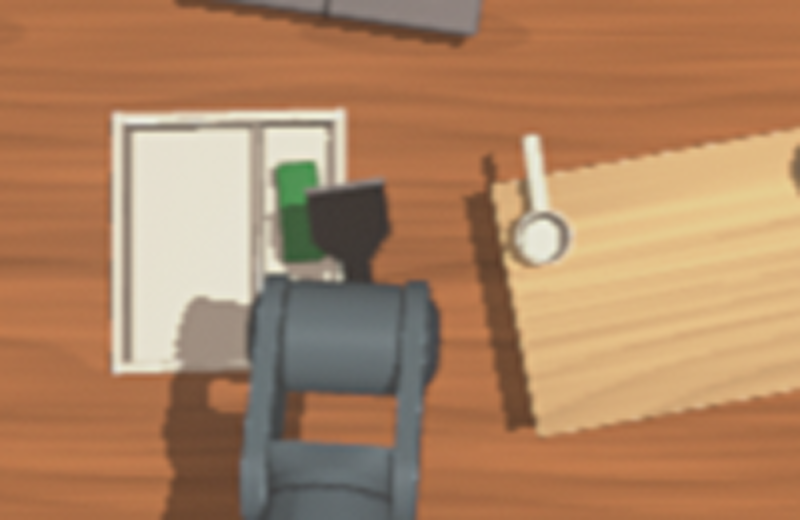

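View pics/w13.png

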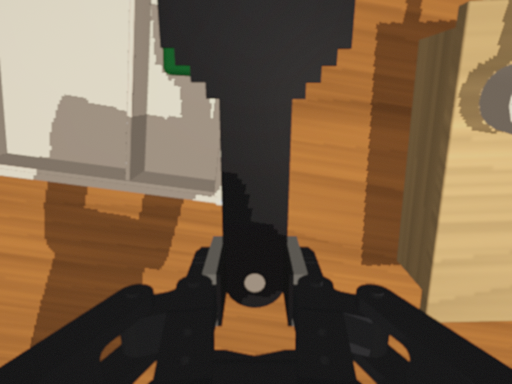

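Emit:
step_arm:
  motion:
    - [[0.22,0.97,0],[0,0,-0.16],0]
    - [[0.22,0.97,0],[0,0,-0.16],0]
    - [[0.22,0.97,0],[0,0,-0.16],0]
    - [[0.22,0.97,0],[0,0,-0.16],0]
    - [[0.22,0.97,0],[0,0,-0.16],0]
    - [[0.22,0.97,0],[0,0,-0.16],0]
    - [[0.22,0.97,0],[0,0,-0.16],0]
    - [[0.22,0.97,0],[0,0,-0.16],0]
    - [[0.22,0.97,0],[0,0,-0.12],0]
    - [[0,0.4,0],[0,0,0],0]

```text
clock: 22.98
position: [0.5554, 0.2715, 0.1791]
tool_rot: [1.0, 0.005, 0.0, -0.0]
ft_force: [0.1, -0.2, -1.1]
width: 0.0246
```

Emit:
step_arm:
  motion:
    - [[0,0,-0.5],[0,0,0],0]
    - [[0,0,-0.8],[0,0,0],0]
    - [[0,0,-1],[0,0,0],0]
    - [[0,0,-1],[0,0,0],0]
    - [[0,0,-1],[0,0,0],0]
    - [[0,0,-0.8],[0,0,0],0]
    - [[0,0,-0.5],[0,0,0],0]
    - [[0,0,0],[0,0,0],0]
    - [[0,0,0],[0,0,0],0]
    - [[0,0,0],[0,0,0],0]

```text
clock: 23.82
position: [0.5558, 0.2703, 0.0681]
tool_rot: [1.0, 0.005, 0.001, -0.0]
ft_force: [0.2, 0.2, -0.0]
width: 0.0251
```

```bash
python3 - <<'E'
from h import *
np.set_printoptions(precision=4,suppress=True)
s=manip.state(); M=R.from_quat(s["tool_rot"]).as_matrix(); print(s["position"],M[:,0],s["clock"])
b=manip.capture("side")
c=b["pixels"][110:240,150:310]; cv2.imwrite("pics/s14.png",cv2.resize(c,None,fx=4.5,fy=4.5,interpolation=cv2.INTER_CUBIC))
b=manip.capture("wrist"); cv2.imwrite("pics/w14.png",b["pixels"])
E
```

```text
[0.5558 0.2703 0.0681] [1.     0.0092 0.0018] 23.8167
```

View pics/s14.png

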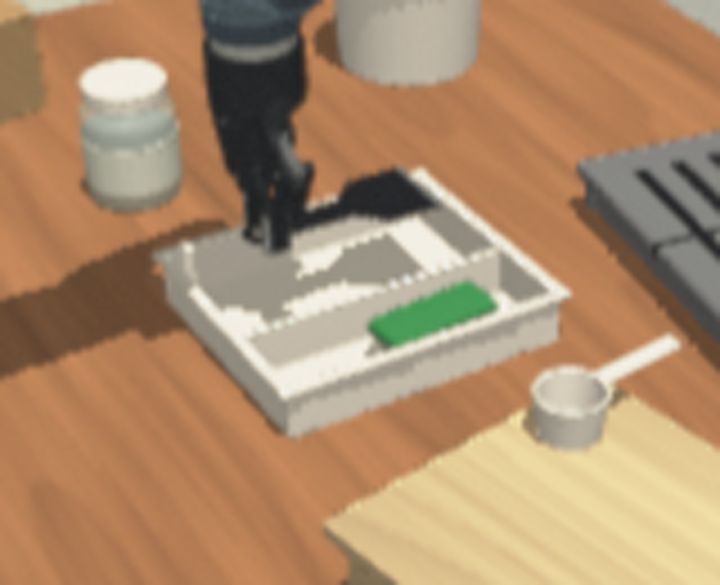

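View pics/w14.png

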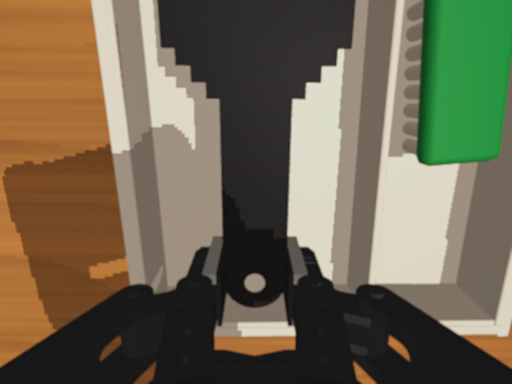

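Emit:
step_arm:
  motion:
    - [[0,0.05,-0.5],[0,0,0],0]
    - [[0,0.05,-0.7],[0,0,0],0]
    - [[0,0,-0.7],[0,0,0],0]
    - [[0,0,-0.4],[0,0,0],0]
    - [[0,0,-0.3],[0,0,0],0]
    - [[0,0,-0.2],[0,0,0],0]
    - [[0,0,-0.1],[0,0,0],0]
    - [[0,0,0],[0,0,0],0]
    - [[0,0,0],[0,0,0],0]
    - [[0,0,0],[0,0,0],0]

```text
clock: 24.75
position: [0.5556, 0.2727, 0.0097]
tool_rot: [1.0, 0.005, 0.001, -0.0]
ft_force: [0.1, -0.2, -0.3]
width: 0.0247
```

Now tip the blade down gently to the floor.

Emit:
step_arm:
  motion:
    - [[0,0,-0.05],[0,0.25,0],0]
    - [[0,0,0],[0,0.25,0],0]
    - [[0,0,0],[0,0.25,0],0]
    - [[0,0,0],[0,0.1,0],0]
    - [[0,0,0],[0,0,0],0]
    - [[0,0,0],[0,0,0],0]
    - [[0,0,0],[0,0,0],0]
    - [[0,0,0],[0,0,0],0]
    - [[0,0,0],[0,0,0],0]
    - [[0,0,0],[0,0,0],0]

```text
clock: 25.58
position: [0.5549, 0.2726, 0.008]
tool_rot: [0.999, 0.005, -0.044, -0.0]
ft_force: [0.0, -0.1, -0.4]
width: 0.0248
```

```bash
python3 - <<'E'
from h import *
np.set_printoptions(precision=4,suppress=True)
s=manip.state(); M=R.from_quat(s["tool_rot"]).as_matrix(); print(s["position"],M[:,0],s["clock"],s["ft_force"],s["wrist_torque"])
b=manip.capture("side")
c=b["pixels"][110:240,150:310]; cv2.imwrite("pics/s15.png",cv2.resize(c,None,fx=4.5,fy=4.5,interpolation=cv2.INTER_CUBIC))
E
```

```text
[0.5549 0.2726 0.008 ] [ 0.996   0.0095 -0.0888] 25.5833 [ 0.0237 -0.0664 -0.4059] [-0.0401 -0.0538  0.0032]
```

View pics/s15.png

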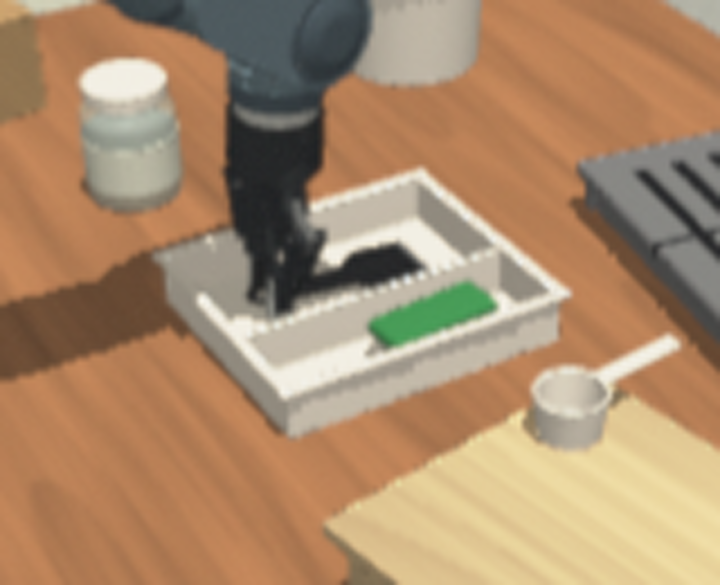

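Emit:
step_arm:
  motion:
    - [[0,0,-0.05],[0,0.15,0],0]
    - [[0,0,-0.03],[0,0.1,0],0]
    - [[0,0,0],[0,0,0],0]
    - [[0,0,0],[0,0,0],0.3]
    - [[0,0,0],[0,0,0],0.35]
    - [[0,0,0],[0,0,0],0.4]
    - [[0,0,0],[0,0,0],0.5]
    - [[0,0,0],[0,0,0],0.5]
    - [[0,0,0],[0,0,0],0.5]
    - [[0,0,0],[0,0,0],0.5]
  newtons: 30

```text
clock: 26.47
position: [0.555, 0.2726, 0.0064]
tool_rot: [0.998, 0.005, -0.058, -0.0]
ft_force: [0.9, 0.3, -0.3]
width: 0.0424
```

```bash
python3 - <<'E'
from h import *
b=manip.capture("side")
c=b["pixels"][110:240,150:310]; cv2.imwrite("pics/s16.png",cv2.resize(c,None,fx=4.5,fy=4.5,interpolation=cv2.INTER_CUBIC))
b=manip.capture("wrist"); cv2.imwrite("pics/w16.png",b["pixels"])
E
```

```text
(no output)
```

View pics/s16.png

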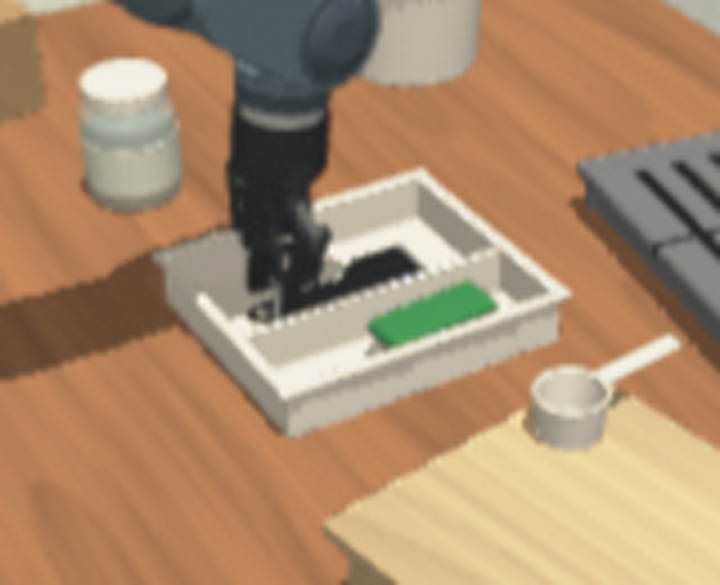

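View pics/w16.png

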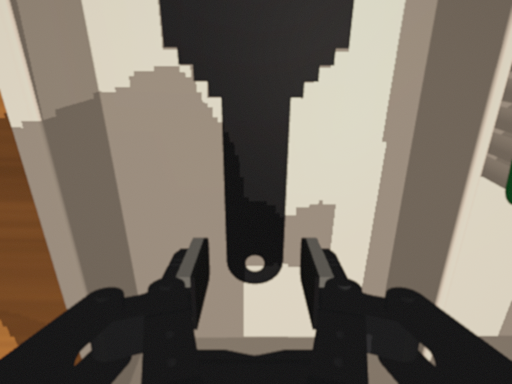

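Released and lying down; retreat straight up.

Emit:
step_arm:
  motion:
    - [[0,0,0.2],[0,0,0],0.5]
    - [[0,0,0.5],[0,-0.3,0],0.5]
    - [[0,0,0.8],[0,-0.4,0],0.5]
    - [[0,0,1],[0,-0.4,0],0.5]
    - [[0,0,1],[0,0,0],0.5]
    - [[0,0,1],[0,0,0],0.5]
    - [[0,0,1],[0,0,0],0.5]
    - [[0,0,1],[0,0,0],0.5]
    - [[0,0,1],[0,0,0],0.5]
    - [[0,0,1],[0,0,0],0.5]

```text
clock: 27.4
position: [0.5548, 0.2725, 0.1778]
tool_rot: [1.0, 0.005, 0.0, -0.0]
ft_force: [0.1, -0.2, 0.3]
width: 0.0427
```

Emit:
step_arm:
  motion:
    - [[-0.8,0,0.5],[0,0,0],0.5]
    - [[-1,0,0],[0,0,0],0.5]
    - [[-1,0,0],[0,0,0],0.5]
    - [[-1,0,0],[0,0,0],0.5]
    - [[-1,0,0],[0,0,0],0.5]
    - [[-0.5,0,0],[0,0,0],0.5]
    - [[0,0,0],[0,0,0],0.5]
    - [[0,0,0],[0,0,0],0.5]
    - [[0,0,0],[0,0,0],0.5]
    - [[0,0,0],[0,0,0],0.5]

```text
clock: 28.23
position: [0.45, 0.2725, 0.1866]
tool_rot: [1.0, 0.004, 0.0, -0.0]
ft_force: [0.0, 0.0, -0.2]
width: 0.0427
```

```bash
python3 - <<'E'
from h import *
np.set_printoptions(precision=4,suppress=True)
print(manip.state()["position"],manip.state()["clock"])
for n in ("side","top"):
  b=manip.capture(n)
  m,c,at=mask(b,"scraper")
  if m is not None:
    o=toz(b,outline(m),.006)[:,:2]; print(n,c,cv2.minAreaRect(o.astype(np.float32)*1000))
  cc=b["pixels"][110:260,140:340]; cv2.imwrite(f"pics/{n}17.png",cv2.resize(cc,None,fx=4,fy=4,interpolation=cv2.INTER_CUBIC))
E
```

```text
[0.45   0.2725 0.1866] 28.2333
side 0.58 ((618.2403564453125, 269.3758850097656), (160.2985382080078, 56.62971115112305), 13.025971412658691)
```

View pics/side17.png

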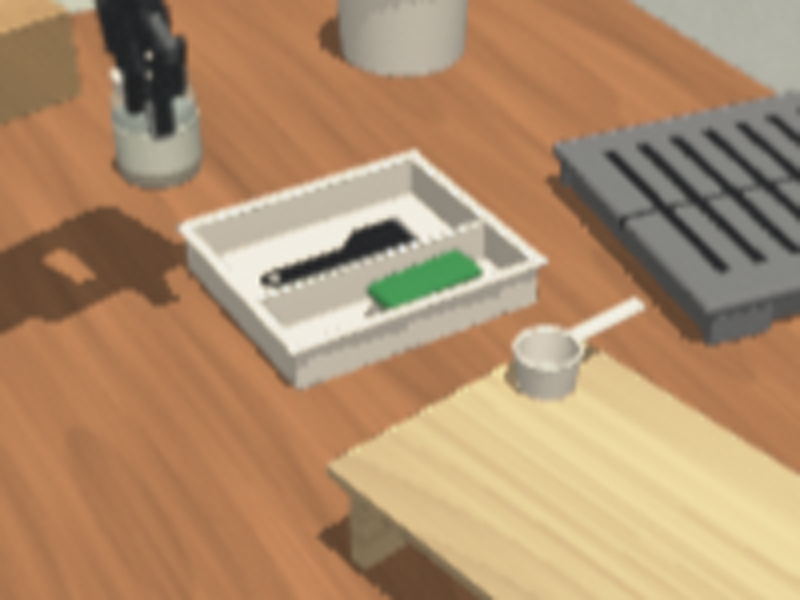

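View pics/top17.png

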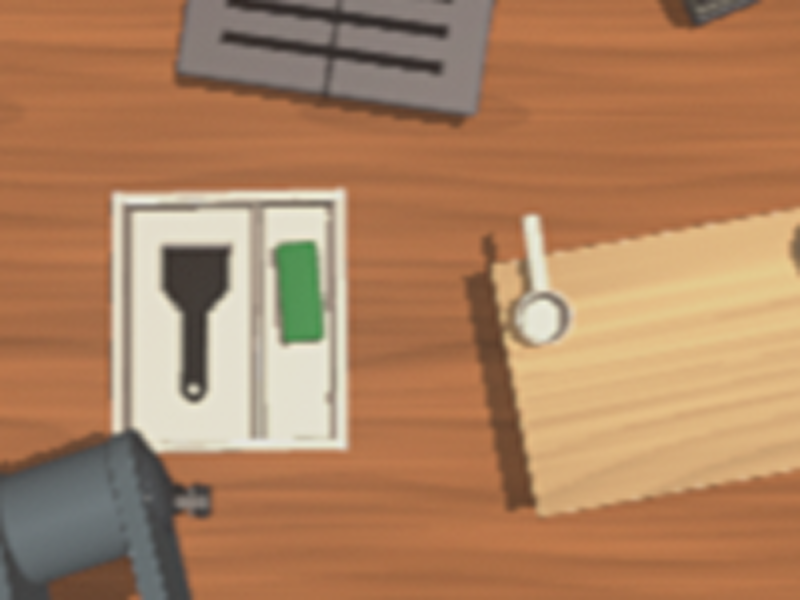

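The top view shows the scraper lying flat in the middle of the wide compartment (crop about 195,320). The brush, scoop and tin are where they were, and the arm is clear.

```bash
python3 -c "
from plant import manip
print(manip.finish_job())"
```

```text
the job is handed in; nothing more can be done
None
```

The scraper now lies flat in the wide compartment of the tray, and I handed the job in at about 28 s of the 51 s allowed.

- **Slide:** I pressed on it with the shut fingertips (about 7 N at first contact, 13 N while drawing). I drew it along its own axis until the handle end stuck out about 46 mm, half the handle.
- **Pick-up:** I gripped the handle across its width at 70 N and lifted it level, 60 mm clear of the shelf.
- **Placing:** Over the tray I tipped the blade down close to the floor, opened the fingers and backed away.

**Last checks:** The top and side pictures show the scraper near the middle of the compartment. The brush and scoop look unmoved, and the tin is at the edge of the crop. I checked the tin, spray bottle and jar only by eye in earlier pictures, not by measurement. The gripper is clear of everything.

**What disagreed:**
- **Fingertip reach:** Contact with the scraper came only when the tool point was about 23 mm lower than the stated 25 mm fingertip reach implies. The real tips stand about 2 mm ahead of the tool point, so I worked to that and lost about 8 s.
- **Grip width:** The gripper read 25 mm on the 28 mm handle.
- **Final scraper detection:** The network missed the scraper in the last top picture. In the side picture it measured the scraper at full length but partly hidden behind the divider, so the placing rests on the pictures themselves.

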